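# Rack the rust-remover bottle and take off its push-and-turn cap

## Robot

A 6-joint arm with a two-finger parallel gripper is mounted at the origin on a cart in front of the work surface, level with it; the furniture and walls round the work are solid. World frame = base frame: x ahead of the robot, y to its left, z up, the work surface at z = 0. Lengths are in m, angles in degrees, forces in N, time in s.
With the tool pointing down it reaches from about 0.35 to 0.8 m from the base axis. Payload 7.3 kg.
Tool frame: the origin (TCP) lies at the centre of the arm's flange, where the gripper is bolted on; the fingertips stand 173 mm ahead of it and the grasp point (between the pads) lies 155 mm ahead of it; z points along the fingers, y is the line along which they close (so a half turn about z gives the same grasp; the last joint's range is limited). The gripper opens to 85 mm and grips with 20 to 120 N. Pads are 22 mm wide; open, the fingers measure 114 mm over their backs; the gripper's body (76 mm by 85 mm) begins 54 mm behind the grasp point. The pads swing forward as they close: fully open they stand 13 mm farther back than shut.
Start: joints at [-74.37, 19.595, 87.324, -0, 73.075, -8.365], TCP at [0.214, -0.48, 0.405] pointing down, gripper open.
Joint ranges: [-145.02, 145.02], [-44.19, 115.74], [2.07, 154.8], [-57.11, 237.11], [16.16, 152.29], [-177.93, 177.93]. Speed limits (degrees/s): [147.25, 147.25, 180, 180, 180, 180].

## Interface

Orientations are given as [roll, pitch, yaw] about the fixed x, y, z axes, in that order (R = Rz(yaw) Ry(pitch) Rx(roll)).
In Python, from rig import monitor, cams, env gives the robot as it stands. The module is installed in compiled form; this text tells all that it offers.
- The arm moves only by the tool apply_moves, never from a script. Its argument "commands" is one flat list of numbers, 4 for each row, row after row: the shift along the tool's x, y, z in units of 400 mm (1.0 is 400 mm), then the turn about the tool's z in units of 5 degrees (1.0 is 5 degrees). In form: [x, y, z, spin, x, y, z, spin, ...]. A call has 1 to 12 rows; each row shifts and turns the commanded pose from where the row before left it, along the tool's axes as they then stand; what a row does not reach is not made up. A row lasts 1/8 s, in which the tool goes at most 62.5 mm and 10.7 degrees, less where a joint would pass 70% of its speed; a pose out of reach is approached as far as the arm can. A call with a number of a shift or a turn outside -1 to 1 is refused whole. A call with a gripper value outside its range is refused whole. "claw" is the closure in counts, from 0 (fully open) to 255 (shut), set as the call begins (left out, the last holds). The fingers move at their own pace and stop on an object; "newtons" is the grip in N (left out, the last holds). Time passes only in rows, so rows that do not move let the fingers close. It gives the time, the measured TCP pose, the force, the opening and the grip force at its end, in the units of the state.
- monitor.get_obs(): the state, without advancing time (a new reading comes with each control period).
- cams.grab_frame(name): name is "scene" or "top" or "wrist"; returns a dict with "frame" (480x640x3 uint8, red, green, blue), "depth" (480x640 float32, m along the optical axis (not along the pixel's ray), 0 where there is no reading), "camera_matrix" (3x3 intrinsics, pixels), "D" ([k1, k2, p1, p2, k3] as OpenCV has them; the pictures are not rectified), "pose" (4x4, takes a point from camera to world coordinates). Camera axes: x right, y down, z forward; pixel columns grow to the right and rows downward; lengths in m; the calibration is good to about 2 mm. A picture is of the moment at which its call begins.
- env.finish_job(): hands the job in; it is judged then, once.
The state is a dict: "time_s": time; "joint_positions": joint angles; "qvel": joint speeds; "tau": joint torques, N m; "eef_pos": TCP position; "ee_rot": TCP orientation; "ft_force": force on the tool from outside, world axes, zero at the start; "wrist_torque": the same for the moment, N m; "gripper_width": opening from 0.0 (shut) to 1.0 (fully open); "finger_force": force on a finger pad.
Only numpy, scipy, OpenCV 4.12 (cv2) and the standard library are available. Lean on these libraries where they do the work, as an engineer would, in place of code of your own. Each camera call takes 0.05 s, during which the arm holds its last target. There are 200 camera calls.

## Task

Stand the loose square bottle of rust remover, still closed, fully home in the empty square well of the spotting rack, so that it can neither turn nor tip. Then press its push-and-turn safety cap down, turn it anticlockwise (seen from above) while pressed until it comes free, and lift it off, the bottle staying home in its well. Finish while holding the cap level and still, straight over the open neck and about 5 cm clear of it, and leave everything else on the counter where it was.

Things in the scene. Friction and masses are not known exactly. Their poses are not given: they have to be found in the camera images.
- bottle: Closed white square bottle loose on the counter, 52 x 52 mm (the same every quarter turn), 0.18 to 0.37 kg, x and y square to its sides, origin at the centre of its underside. Straight sides up to 94 mm, flat shoulder at 100 mm, neck rim at 121 mm, 133 mm tall with its cap. Grip it across the flat sides, fingers either side of the cap.
- mouth (a point): Centre of the rim of the bottle's neck (28 mm across), 121 mm above the bottle's underside. The three-lug bayonet under the rim lets the cap turn only while pressed: from the locked position it turns anticlockwise; between 50 and 78 degrees (aim at 64) it can be lifted straight off; at 80 it meets a stop.
- cap: Black ribbed cap on the bottle, a separate hollow body 48 mm across, 28.5 mm tall, 0.045 kg. Origin at the centre of its skirt's lower edge, z up. Locked, the origin is 104.5 mm above the bottle's underside (4.5 mm above the shoulder) and the x axes of cap and bottle agree. Locked, it can be neither pulled off nor turned over 4 degrees.
- cap_top (a point): Centre of the cap's flat top with its raised arrows, 28.5 mm above the cap's origin. Grip the cap by its sides with the fingertips 6 to 15 mm above its lower edge, so that they clear the shoulder when it is pressed.
- liner (a joint): How far the spring liner inside the cap is squeezed (m): about 0 locked at rest; 2 N per mm. Pressed down 2.8 mm or more the cap can turn; at 4.5 mm (about 9 N) its skirt meets the shoulder, a firm stop.
- rack: Heavy grey spotting rack fixed on the counter, 100 x 210 x 38 mm (x, y, z), with two wells side by side along y. Origin at the centre of its underside. The well at y = +50 mm is round and holds the nozzle bottle; the well at y = -50 mm is square and empty.
- well (a point): Centre of the floor of the empty square well, 8 mm above the counter and 30 mm below the rack's top; the well is 55 x 55 mm, its sides parallel to the rack's x and y, so the 52 mm bottle has 1.5 mm on each side; its mouth has a 4 mm lead-in at 45 degrees. The bottle fits in any of four quarter turns.
- nozzle_bottle: Round white bottle 48 mm in diameter, 124 mm tall with a thin pointed nozzle, loose in the rack's round well (underside 8 mm above the counter); stays there. Origin at the centre of its underside.
- stapler: Black desk stapler 41 x 155 x 47 mm lying behind the work; leave. Origin at the centre of its underside.
- stamp_a: Rubber stamp with wooden grip, 28 x 54 x 71 mm, at the back; leave. Origin at the centre of its underside.
- stamp_b: A second, equal rubber stamp, farther back and to the right; leave. Origin at the centre of its underside.
- tape_measure: Rolled tape measure 53 x 90 x 20 mm, at the right front; leave. Origin at the centre of its underside.
- spool_0: Thread spool (28 mm across, 42 mm tall), one of three at the left front; leave. Origin at the centre of its underside.
- spool_1: Thread spool (28 mm across, 42 mm tall), one of three at the left front; leave. Origin at the centre of its underside.
- spool_3: Thread spool (28 mm across, 42 mm tall), one of three at the left front; leave. Origin at the centre of its underside.
- clear_roll: Wide roll of tape lying flat, 98 x 96 x 48 mm, at the left; leave. Origin at the centre of its underside.
- peg_b: Clothes peg lying flat, 15 x 72 x 12 mm, in the middle between the bottle and the rack; leave. Origin at the centre of its underside.

How it is judged:
By the outcome, as a careful person would: the job done as asked, in the order asked, and still so for the second after the job is handed in, while the arm keeps its last pose, push and grip.
It also fails if it takes over 58 s, if anything falls off the work surface, if the arm or the gripper's body presses on something with over 40 N, if the wrist force passes 120 N, or if a joint passes its speed limit or range.

## Working session

There is one attempt and no reset: what is moved stays moved. The work goes in short steps, Python scripts to look and compute and a tool call to move; the robot and the scene stay as the last step left them, time stands still between calls to the robot, and variables do not carry over. Pictures are saved under pics/ and viewed, at most 10 in all, crops included, and the job is handed in when it is done.

Besides the shell and the picture viewer there is one more tool, called after "Call:" as a command line: name --argument value ..., lists and objects as JSON in quotes. apply_moves: Moves the arm, as the interface text tells. Shifts and turns lie within -1 to 1; 1 stands for 400 mm of shift or 5 degrees of turn. Its arguments: {"type":"object","properties":{"commands":{"type":"array","items":{"type":"number","minimum":-1,"maximum":1}},"claw":{"type":"number"},"newtons":{"type":"number"}},"required":["commands"]}

```bash
mkdir -p pics; cat > h.py <<'E'
import numpy as np, cv2
from rig import monitor, cams, env
def grab(n):
    f=cams.grab_frame(n); np.savez('%s.npz'%n,**{k:np.asarray(v) for k,v in f.items()}); return f
def world(f,uv):
    "pixel(s) -> world via depth"
    uv=np.asarray(uv,float).reshape(-1,2); K=np.asarray(f['camera_matrix']);D=np.asarray(f['D'],float)
    n=cv2.undistortPoints(uv.reshape(-1,1,2),K,D).reshape(-1,2)
    d=np.asarray(f['depth'])[uv[:,1].astype(int),uv[:,0].astype(int)]
    P=np.c_[n*d[:,None],d]; T=np.asarray(f['pose']); return P@T[:3,:3].T+T[:3,3]
def plane(f,uv,z):
    uv=np.asarray(uv,float).reshape(-1,1,2); n=cv2.undistortPoints(uv,np.asarray(f['camera_matrix']),np.asarray(f['D'],float)).reshape(-1,2)
    T=np.asarray(f['pose']); r=np.c_[n,np.ones(len(n))]@T[:3,:3].T; o=T[:3,3]
    return o+r*((z-o[2])/r[:,2])[:,None]
def cloud(f):
    v,u=np.mgrid[0:480,0:640]; return world(f,np.c_[u.ravel(),v.ravel()]).reshape(480,640,3)
def show(name,im): cv2.imwrite('pics/'+name,im[...,::-1])
E
python3 - <<'E'
from h import *
a=grab('scene');b=grab('top')
show('top0.png',b['frame']);show('scene0.png',a['frame'])
for f in (a,b): print(np.round(f['pose'],3).tolist(), f['camera_matrix'][0][0])
print({k:np.round(v,3).tolist() for k,v in monitor.get_obs().items()})
E
```

```text
[[0.825, -0.319, 0.466, -0.101], [-0.564, -0.451, 0.692, -0.901], [-0.01, -0.834, -0.552, 0.848], [0.0, 0.0, 0.0, 1.0]] 528.479121516615
[[-0.013, -0.999, 0.049, 0.46], [-1.0, 0.013, -0.012, 0.027], [0.011, -0.049, -0.999, 1.643], [0.0, 0.0, 0.0, 1.0]] 550.2100098233327
{'time_s': 0.1, 'joint_positions': [-74.371, 19.634, 87.371, 0.001, 73.075, -8.365], 'qvel': [-0.05, -0.183, -0.138, 0.095, 0.033, 0.009], 'tau': [0.003, -43.444, -24.649, -0.0, 0.005, 0.0], 'eef_pos': [0.213, -0.48, 0.404], 'ee_rot': [-179.921, -0.013, 23.993], 'ft_force': [-0.062, 0.061, 0.095], 'wrist_torque': [0.003, 0.006, 0.019], 'finger_force': 0.0, 'gripper_width': 0.996}
```

View pics/top0.png

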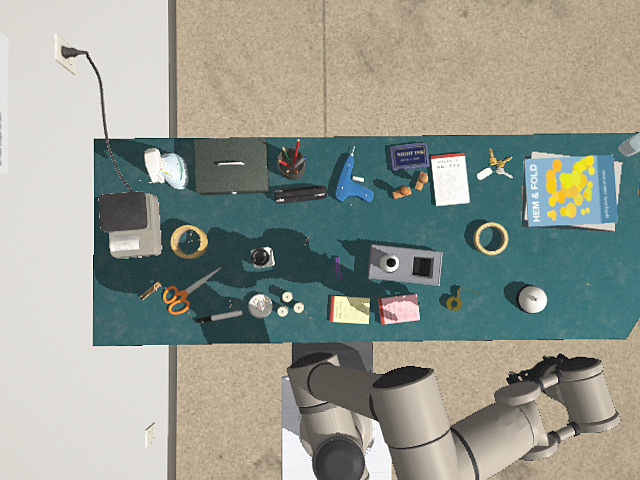

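View pics/scene0.png

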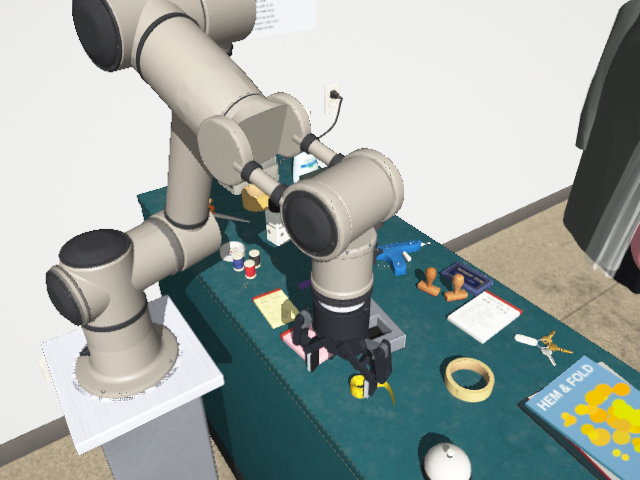

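The top view shows the bottle (black cap) at about (262,257), the rack at (405,264) with the square well at (423,267), the nozzle bottle at (390,262), and the peg at (338,266). The scene view is mostly blocked by the arm.

```bash
python3 - <<'E'
from h import *
f=dict(np.load('top.npz')); C=cloud(f)
def reg(n,u0,u1,v0,v1,z0,z1):
    P=C[v0:v1,u0:u1].reshape(-1,3); m=(P[:,2]>z0)&(P[:,2]<z1); Q=P[m]
    r=cv2.minAreaRect((Q[:,:2]*1000).astype(np.float32)); print(n,len(Q),np.median(Q,0).round(3),np.round(r[0],1),np.round(r[1],1),round(r[2],1))
reg('cap',235,285,235,285,.12,.15); reg('shoulder',235,285,235,285,.08,.112); reg('rack',360,450,235,295,.03,.045)
reg('nozzle',375,410,240,285,.06,.14); reg('peg',330,348,250,282,.006,.03); reg('table',300,325,250,290,-.02,.02)
for n,uv in dict(cap=(262,256),well=(423,267),noz=(390,262)).items(): print(n,world(f,uv).round(3))
E
```

```text
cap 247 [0.503 0.202 0.133] [502.6 202.8] [45.8 47. ] 43.3
shoulder 103 [0.495 0.187 0.099] [502.4 203.1] [51.4 52.3] 10.8
rack 1735 [ 0.477 -0.206  0.039] [ 476.5 -209.1] [210.5  99.8] 83.1
nozzle 240 [ 0.482 -0.155  0.097] [ 482.5 -158.6] [46.7 45.4] 88.7
peg 126 [ 0.469 -0.014  0.01 ] [475.2 -15.5] [50.5 92. ] 89.3
table 996 [0.465 0.063 0.001] [464.5  63.6] [ 71.7 116.7] 89.3
cap [[0.503 0.197 0.129]]
well [[ 0.467 -0.266  0.012]]
noz [[ 0.482 -0.155  0.123]]
```

Call:
apply_moves --commands '[0.1,-0.044,0,0,0.1,-0.044,0,0,0.1,-0.044,0,0,0.1,-0.044,0,0,0.1,-0.044,0,0,0.1,-0.044,0,0,0.1,-0.044,0,0,0.1,-0.044,0,0,0,0,0,0.9,0,0,0,0.9,0,0,0,0.9,0,0,0,0.9]' --claw 0

```text
time_s: 1.6
eef_pos: [0.4486, -0.2207, 0.4043]
ee_rot: [-180.0, 0.0, 5.9]
ft_force: [-0.4, -0.9, -0.3]
gripper_width: 1.003
finger_force: 0.0
```

Call:
apply_moves --commands '[0,0,0,0.9,0,0,0,0.9,0,0,0,0.78,0,0,0,0,0,0,0,0]'

```text
time_s: 2.22
eef_pos: [0.4486, -0.2208, 0.4045]
ee_rot: [-180.0, 0.0, -6.8]
ft_force: [0.2, -0.9, -0.5]
gripper_width: 1.003
finger_force: 0.0
```

```bash
python3 - <<'E'
from h import *
f=grab('wrist'); show('w1.png',f['frame']); print(np.round(f['pose'],3).tolist(),f['camera_matrix'][0][0])
print(monitor.get_obs()['eef_pos'],monitor.get_obs()['ee_rot'])
C=cloud(f); Q=C[(C[...,2]>.034)&(C[...,2]<.043)&(f['depth']>0)]
Q=Q[(abs(Q[:,0]-.476)<.08)&(abs(Q[:,1]+.209)<.13)]
print(len(Q),Q[:,2].mean(),cv2.minAreaRect((Q[:,:2]*1000).astype(np.float32)))
E
```

```text
[[-0.119, -0.946, -0.3, 0.525], [-0.993, 0.114, 0.035, -0.23], [0.001, 0.302, -0.953, 0.375], [0.0, 0.0, 0.0, 1.0]] 366.48921342691307
[ 0.44859185 -0.22084763  0.40457868] [-1.79997077e+02  1.29402811e-02 -6.84456457e+00]
17209 0.0390281887247251 ((474.7234191894531, -208.7480010986328), (210.87242126464844, 99.74175262451172), 82.85055541992188)
```

View pics/w1.png

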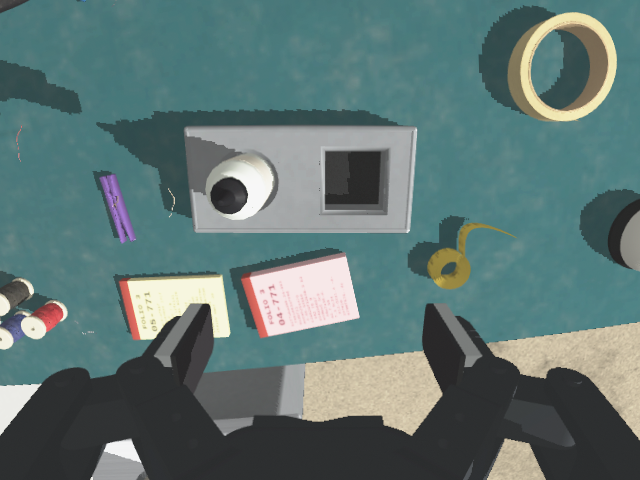

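The wrist view shows the rack at pixels (187–415, 127–232), with the square well at about (355,180) and empty. Next I look at the bottle.

Call:
apply_moves --commands '[-0.0066,-0.133,0,0,-0.0066,-0.133,0,0,-0.0066,-0.133,0,0,-0.0066,-0.133,0,0,-0.0066,-0.133,0,0,-0.0066,-0.133,0,0,-0.0066,-0.133,0,0,-0.0066,-0.133,0,0,0,0,0,-0.885,0,0,0,-0.885,0,0,0,-0.885,0,0,0,-0.885]'

```text
time_s: 3.78
eef_pos: [0.4788, 0.2043, 0.4046]
ee_rot: [180.0, 0.0, 11.0]
ft_force: [0.1, 0.5, 0.8]
gripper_width: 1.002
finger_force: 0.0
```

Call:
apply_moves --commands '[0,0,0,0,0,0,0,0]'

```text
time_s: 4.03
eef_pos: [0.4788, 0.2042, 0.4047]
ee_rot: [180.0, 0.0, 10.7]
ft_force: [0.6, 0.4, -0.1]
gripper_width: 1.001
finger_force: 0.0
```

```bash
python3 - <<'E'
from h import *
# well from saved frame: hole in rack-top mask
f=dict(np.load('wrist.npz')); C=cloud(f)
m=((C[...,2]>.0365)&(C[...,2]<.042)).astype(np.uint8); m[:, :300]=0; m[:100]=0;m[240:]=0
cs,h=cv2.findContours(m,cv2.RETR_CCOMP,cv2.CHAIN_APPROX_NONE)
for c,hh in zip(cs,h[0]):
    if hh[3]>=0 and cv2.contourArea(c)>1000:
        P=plane(f,c[:,0].astype(float),.038); print('well',cv2.minAreaRect((P[:,:2]*1000).astype(np.float32)))
f=grab('wrist'); show('w2.png',f['frame']); o=monitor.get_obs(); print(o['eef_pos'],o['ee_rot'])
C=cloud(f)
for n,a,b in(('cap',.129,.137),('sh',.095,.104)):
    Q=C[(C[...,2]>a)&(C[...,2]<b)]; Q=Q[np.hypot(Q[:,0]-.5025,Q[:,1]-.203)<.05]
    print(n,len(Q),Q[:,2].mean(),cv2.minAreaRect((Q[:,:2]*1000).astype(np.float32)),cv2.minEnclosingCircle((Q[:,:2]*1000).astype(np.float32)))
E
```

```text
well ((468.92364501953125, -258.2498474121094), (61.64247512817383, 61.09601593017578), 83.21831512451172)
[0.47881527 0.20417773 0.40465812] [ 1.79994697e+02 -3.69709117e-04  1.07371141e+01]
cap 3799 0.13421171100943866 ((501.1594543457031, 205.0257110595703), (47.42697525024414, 47.552467346191406), 66.9612808227539) ((500.8883056640625, 204.89682006835938), 24.26605796813965)
sh 890 0.09973347643268421 ((501.11480712890625, 204.81849670410156), (51.784141540527344, 51.96674728393555), 9.905031204223633) ((501.4421081542969, 204.8540802001953), 34.15740966796875)
```

View pics/w2.png

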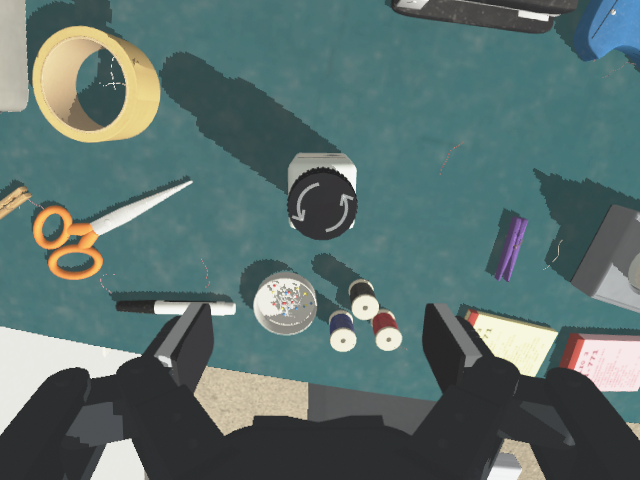

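The wrist view shows the bottle upright with its cap centred at (322,203). Its position is about (0.501, 0.205), yaw 10°. I go down and grip.

Call:
apply_moves --commands '[0.0275,0.0043,0,0.15,0.0275,0.0043,0,0,0,0,0.08,0,0,0,0.08,0,0,0,0.08,0,0,0,0.07,0,0,0,0.06,0,0,0,0.042,0,0,0,0,0,0,0,0,0]'

```text
time_s: 5.32
eef_pos: [0.5018, 0.2048, 0.2404]
ee_rot: [180.0, -0.1, 10.0]
ft_force: [-0.6, -0.1, 0.6]
gripper_width: 1.001
finger_force: 0.0
```

Call:
apply_moves --commands '[0,0,0,0,0,0,0,0,0,0,0,0,0,0,0,0,0,0,0,0,0,0,0,0,0,0,0,0,0,0,0,0]' --claw 255 --newtons 50

```text
time_s: 6.32
eef_pos: [0.5014, 0.2051, 0.2411]
ee_rot: [-180.0, -0.1, 10.0]
ft_force: [-1.0, 0.0, 5.4]
gripper_width: 0.595
finger_force: 50.9
```

Call:
apply_moves --commands '[0,0,-0.03,0,0,0,-0.06,0,0,0,-0.08,0,0,0,-0.08,0,0,0,-0.08,0,0,0,-0.07,0,0,0,-0.03,0,0,0,0,0,0,0,0,0]'

```text
time_s: 7.45
eef_pos: [0.5008, 0.2047, 0.4105]
ee_rot: [180.0, 0.2, 10.0]
ft_force: [0.0, 0.5, -3.6]
gripper_width: 0.601
finger_force: 50.9
```

```bash
python3 - <<'E'
from h import *
f=grab('wrist'); show('w3.png',f['frame']); o=monitor.get_obs(); print(o['eef_pos'],o['ee_rot'],o['ft_force'],o['finger_force'],o['gripper_width'])
C=cloud(f); t=o['eef_pos']
# in tool frame (yaw only, x,y tool; height below TCP)
y=np.radians(o['ee_rot'][2]); d=C-t; X=d[...,0]*np.cos(y)+d[...,1]*np.sin(y); Y=d[...,0]*np.sin(y)-d[...,1]*np.cos(y)
for n,a,b in(('cap',-.112,-.100),('sh',-.147,-.132)):
    m=(d[...,2]>a)&(d[...,2]<b)&(abs(X)<.04)&(abs(Y)<.028); Q=np.c_[X[m],Y[m],d[...,2][m]]
    print(n,len(Q),Q.mean(0) if len(Q) else '', cv2.minAreaRect((Q[:,:2]*1000).astype(np.float32)) if len(Q) else '', np.percentile(Q[:,0],[1,99]))
E
```

```text
[0.50086304 0.20470592 0.41044385] [1.79979993e+02 1.61627514e-01 1.00420714e+01] [-2.72106134e-02 -3.26431854e-03 -4.19480511e+00] 50.87394118309021 0.5970434958548492
cap 10827 [ 0.00992449  0.00029098 -0.11013369] ((8.880688667297363, -0.057628631591796875), (30.007787704467773, 55.96120834350586), 0.3426458239555359) [-0.00285238  0.02207017]
sh 6257 [ 0.01824122  0.00015798 -0.14012867] ((10.744726181030273, -0.022527694702148438), (29.4913272857666, 55.9454460144043), 0.08692898601293564) [0.00035773 0.02499974]
```

View pics/w3.png

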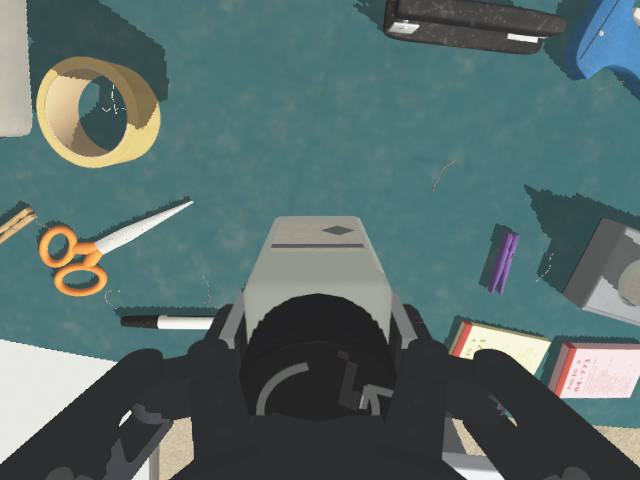

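The bottle hangs square between the fingers (front face edge at rows 217–280, cap centred at column 318). I carry it over the well.

Call:
apply_moves --commands '[-0.01,0.04,0,0,-0.02,0.08,0,0,-0.03,0.12,0,0,-0.03,0.12,0,0,-0.03,0.12,0,0,-0.03,0.12,0,0,-0.03,0.12,0,0,-0.03,0.12,0,0,-0.03,0.12,0,0,-0.025,0.1,0,0,-0.015,0.066,0,0]'

```text
time_s: 8.88
eef_pos: [0.4682, -0.2608, 0.4112]
ee_rot: [-180.0, 0.1, 9.9]
ft_force: [-0.9, 0.2, -2.7]
gripper_width: 0.6
finger_force: 51.1
```

Call:
apply_moves --commands '[0,0.02,0,0.7,0,0,0,0.9,0,0,0,0.9,0,0,0,0.9,0,0,0,0,0,0,0,0,0,0,0,0]'

```text
time_s: 9.75
eef_pos: [0.4706, -0.2662, 0.4118]
ee_rot: [180.0, 0.0, -6.9]
ft_force: [-0.0, 0.1, -3.8]
gripper_width: 0.599
finger_force: 51.1
```

```bash
cat > look.py <<'E'
from h import *
o=monitor.get_obs(); f=grab('wrist'); t=o['eef_pos']; print(t.round(4) if hasattr(t,'round') else t,o['ee_rot'],o['ft_force'])
C=cloud(f); y=np.radians(o['ee_rot'][2]); d=C-t; X=d[...,0]*np.cos(y)+d[...,1]*np.sin(y); Y=d[...,0]*np.sin(y)-d[...,1]*np.cos(y); Z=d[...,2]
m=(Z<-.155)&(Z>-.225)&(abs(Y)<.022)&(abs(X-.026)<.012)
A=np.c_[Y[m],Z[m]+.14,np.ones(m.sum())]; s=np.linalg.lstsq(A,X[m],rcond=None)[0]
print('front face n',m.sum(),'yaw(deg)',np.degrees(s[0]),'tilt',np.degrees(s[1]),'x at shoulder mm',s[2]*1e3)
yw=np.radians(t*0+o['ee_rot'][2])[0]
m=((C[...,2]>.034)&(C[...,2]<.043)&(abs(C[...,0]-.475)<.08)&(abs(C[...,1]+.209)<.13))
Q=C[m]; print('rack',len(Q),cv2.minAreaRect((Q[:,:2]*1000).astype(np.float32)))
E
python3 look.py
```

```text
[ 0.4706 -0.2662  0.4118] [ 1.79998501e+02  1.33381705e-02 -6.91132858e+00] [-0.04294194  0.09694085 -3.83090418]
front face n 4704 yaw(deg) 0.20083418006422885 tilt -0.042589686404849676 x at shoulder mm 25.26385194475508
rack 12297 ((475.3865661621094, -208.83901977539062), (209.76351928710938, 99.89673614501953), 83.19880676269531)
```

Call:
apply_moves --commands '[-0.0051,-0.0193,0,0,0,0,0.05,0,0,0,0.07,0,0,0,0.07,0,0,0,0.06,0,0,0,0.045,0,0,0,0.02,0,0,0,0,0,0,0,0,0]'

```text
time_s: 10.92
eef_pos: [0.4699, -0.2583, 0.2868]
ee_rot: [180.0, -0.1, -6.9]
ft_force: [0.5, -0.8, -3.9]
gripper_width: 0.602
finger_force: 51.0
```

Call:
apply_moves --commands '[0,0,0.01,0,0,0,0.01,0,0,0,0.005,0,0,0,0,0]'

```text
time_s: 11.42
eef_pos: [0.4696, -0.2582, 0.2757]
ee_rot: [-180.0, 0.0, -7.0]
ft_force: [-0.1, 0.0, -3.9]
gripper_width: 0.597
finger_force: 51.0
```

```bash
python3 -c "
from h import *
o=monitor.get_obs();print({k:np.round(o[k],4).tolist() for k in('eef_pos','ee_rot','ft_force','wrist_torque')})"
```

```text
{'eef_pos': [0.4696, -0.2582, 0.2757], 'ee_rot': [-179.9891, 0.0207, -6.9581], 'ft_force': [-0.0976, 0.008, -3.9305], 'wrist_torque': [-0.004, -0.0192, -0.0274]}
```

Call:
apply_moves --commands '[0,0,0.01,0,0,0,0.01,0,0,0,0,0]'

```text
time_s: 11.8
eef_pos: [0.4695, -0.2581, 0.2674]
ee_rot: [-180.0, 0.0, -7.0]
ft_force: [-0.3, 0.1, -4.2]
gripper_width: 0.603
finger_force: 51.0
```

Call:
apply_moves --commands '[0,0,0.012,0,0,0,0.012,0,0,0,0.012,0,0,0,0.006,0,0,0,0,0,0,0,0,0]'

```text
time_s: 12.55
eef_pos: [0.4697, -0.2583, 0.2512]
ee_rot: [180.0, -0.0, -7.0]
ft_force: [-0.2, 0.7, -3.5]
gripper_width: 0.599
finger_force: 51.0
```

Call:
apply_moves --commands '[0,0,0.004,0,0,0,0,0,0,0,0,0]'

```text
time_s: 12.92
eef_pos: [0.4697, -0.2582, 0.2495]
ee_rot: [180.0, -0.0, -7.0]
ft_force: [0.3, -0.2, -4.5]
gripper_width: 0.598
finger_force: 51.0
```

Call:
apply_moves --commands '[0,0,0.003,0,0,0,0.002,0,0,0,0.001,0,0,0,0,0]'

```text
time_s: 13.42
eef_pos: [0.4696, -0.2581, 0.2491]
ee_rot: [180.0, -0.1, -6.9]
ft_force: [-5.1, 4.0, 13.4]
gripper_width: 0.603
finger_force: 53.2
```

Call:
apply_moves --commands '[0,0,-0.001,0,0,0,0,0,0,0,0,0,0,0,0,0,0,0,0,0,0,0,0,0]' --claw 0

```text
time_s: 14.18
eef_pos: [0.4696, -0.2582, 0.2474]
ee_rot: [-180.0, 0.0, -7.0]
ft_force: [-0.5, 0.8, 1.0]
gripper_width: 1.001
finger_force: 0.0
```

Call:
apply_moves --commands '[0,0,-0.05,0,0,0,-0.1,0,0,0,-0.1,0,0,0,-0.1,0,-0.05,0,-0.05,0,0,0,0,0,0,0,0,0]'

```text
time_s: 15.05
eef_pos: [0.4499, -0.2558, 0.4066]
ee_rot: [-180.0, 0.0, -7.0]
ft_force: [-0.2, -0.2, -0.3]
gripper_width: 1.001
finger_force: 0.0
```

```bash
python3 - <<'E'
from h import *
f=grab('wrist'); show('w4.png',f['frame']); o=monitor.get_obs(); print(o['eef_pos'],o['ee_rot'],o['joint_positions'])
C=cloud(f)
for n,a,b in(('cap',.136,.146),('sh',.1,.114)):
    Q=C[(C[...,2]>a)&(C[...,2]<b)]; Q=Q[np.hypot(Q[:,0]-.469,Q[:,1]+.258)<.045]
    s=np.linalg.lstsq(np.c_[Q[:,:2]-Q[:,:2].mean(0),np.ones(len(Q))],Q[:,2],rcond=None)[0]
    print(n,len(Q),Q[:,2].mean(),'slope deg',np.degrees(s[:2]),cv2.minAreaRect((Q[:,:2]*1000).astype(np.float32)))
Q=C[(C[...,2]>.034)&(C[...,2]<.043)&(abs(C[...,0]-.475)<.08)&(abs(C[...,1]+.209)<.13)]
print('rack',Q[:,2].mean(),cv2.minAreaRect((Q[:,:2]*1000).astype(np.float32)))
E
```

```text
[ 0.45001938 -0.25579988  0.40633216] [-1.79945912e+02  7.83224937e-02 -6.95858983e+00] [-3.81037964e+01  1.87735593e+01  8.82731251e+01  6.04513875e-03
  7.30483234e+01  5.88530631e+01]
cap 3963 0.1421472276465126 slope deg [-1.00743457  0.03497502] ((469.57415771484375, -258.85577392578125), (47.37449264526367, 47.58477783203125), 3.3660013675689697)
sh 944 0.10748453749107695 slope deg [-0.45351109  0.05760829] ((469.7542724609375, -258.76104736328125), (52.15555953979492, 50.98799514770508), 83.2418212890625)
rack 0.039025807796989755 ((474.77752685546875, -209.02761840820312), (209.9408721923828, 99.61428833007812), 83.06568145751953)
```

View pics/w4.png

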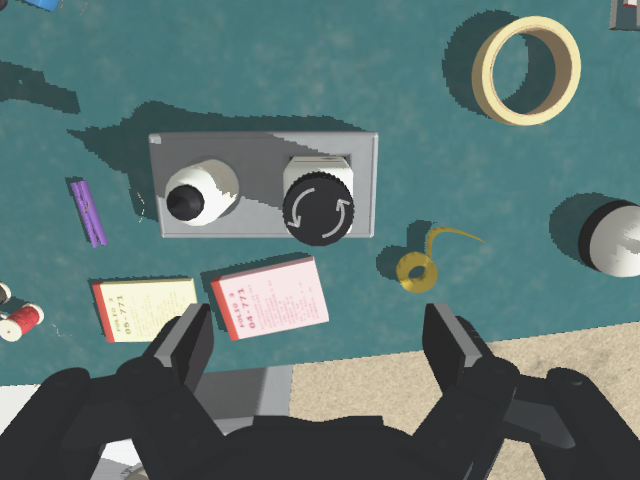

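Bottle is home: the shoulder and cap rose 8 mm, which is the well floor height, and its sides are parallel to the rack. The cap is centred at pixel (318,208). Next I go down around the cap.

Call:
apply_moves --commands '[0.0495,0.001,0,0,0,0,0.04,0,0,0,0.06,0,0,0,0.06,0,0,0,0.06,0,0,0,0.043,0,0,0,0.02,0,0,0,0,0,0,0,0,0]'

```text
time_s: 16.23
eef_pos: [0.4697, -0.2587, 0.2948]
ee_rot: [180.0, -0.0, -7.0]
ft_force: [0.5, -0.6, -0.0]
gripper_width: 1.001
finger_force: 0.0
```

Call:
apply_moves --commands '[0,0,0,0,0,0,0,0,0,0,0,0,0,0,0,0,0,0,0,0,0,0,0,0,0,0,0,0]' --claw 255 --newtons 60

```text
time_s: 17.1
eef_pos: [0.4695, -0.2587, 0.2944]
ee_rot: [180.0, -0.0, -7.0]
ft_force: [0.3, -0.8, 2.8]
gripper_width: 0.545
finger_force: 61.2
```

Call:
apply_moves --commands '[0,0,0.004,0,0,0,0.004,0,0,0,0.003,0,0,0,0,0,0,0,0,0]'

```text
time_s: 17.73
eef_pos: [0.4695, -0.2586, 0.2907]
ee_rot: [180.0, -0.1, -6.9]
ft_force: [-2.4, 0.2, 8.4]
gripper_width: 0.545
finger_force: 62.1
```

Call:
apply_moves --commands '[0,0,0.003,0,0,0,0,0,0,0,0,0]'

```text
time_s: 18.1
eef_pos: [0.4695, -0.2586, 0.2907]
ee_rot: [179.9, -0.1, -6.9]
ft_force: [-4.1, 2.7, 18.1]
gripper_width: 0.543
finger_force: 63.0
```

Call:
apply_moves --commands '[0,0,0,-0.4,0,0,0,-0.8,0,0,0,-0.8,0,0,0,-0.8,0,0,0,-0.8,0,0,0,-0.8,0,0,0,-0.8,0,0,0,-0.8]'

```text
time_s: 19.1
eef_pos: [0.4699, -0.2586, 0.2907]
ee_rot: [179.9, -0.1, 23.2]
ft_force: [-0.9, 2.1, 15.4]
gripper_width: 0.545
finger_force: 62.8
```

```bash
python3 -c "
from h import *
o=monitor.get_obs();print({k:np.round(o[k],4).tolist() for k in('eef_pos','ee_rot','ft_force','wrist_torque','finger_force','joint_positions')})"
```

```text
{'eef_pos': [0.4699, -0.2586, 0.2907], 'ee_rot': [179.8559, -0.1298, 23.1574], 'ft_force': [-0.9025, 2.1307, 15.425], 'wrist_torque': [0.5385, 0.2698, -0.1043], 'finger_force': 62.7879, 'joint_positions': [-37.0253, 27.4813, 94.6396, 0.0485, 57.6895, 29.7916]}
```

Call:
apply_moves --commands '[0,0,0,-0.8,0,0,0,-0.8,0,0,0,-0.8,0,0,0,-0.8,0,0,0,-0.8,0,0,0,-0.8,0,0,0,-0.8,0,0,0,-0.8,0,0,0,-0.4,0,0,0,0,0,0,0,0]'

```text
time_s: 20.48
eef_pos: [0.4699, -0.2587, 0.2907]
ee_rot: [179.8, 0.0, 57.1]
ft_force: [-1.0, 1.4, 15.0]
gripper_width: 0.546
finger_force: 62.7
```

```bash
python3 -c "
from h import *
o=monitor.get_obs();print({k:np.round(o[k],4).tolist() for k in('eef_pos','ee_rot','ft_force','wrist_torque','finger_force')})
f=grab('wrist');show('w5.png',f['frame'])"
```

```text
{'eef_pos': [0.4699, -0.2587, 0.2907], 'ee_rot': [179.7858, 0.0012, 57.0529], 'ft_force': [-1.0495, 1.4208, 14.9884], 'wrist_torque': [0.3607, 0.2257, 0.079], 'finger_force': 62.7444}
```

View pics/w5.png

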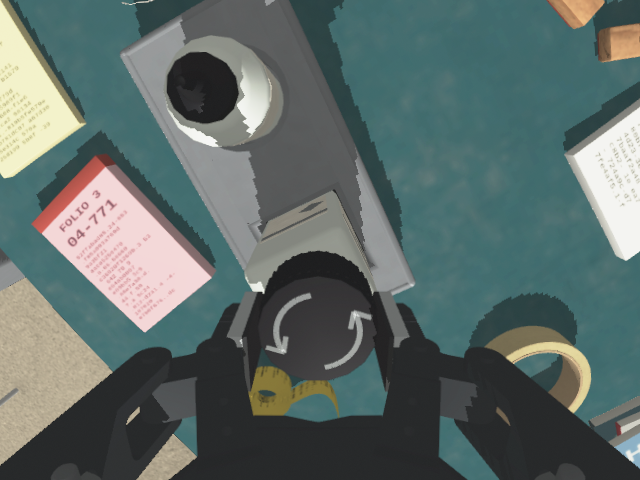

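The cap arrows kept their place relative to the fingers while the bottle and rack turned in view, so the cap turned about 64°. I lift slowly.

Call:
apply_moves --commands '[0,0,-0.006,0,0,0,-0.008,0,0,0,-0.008,0,0,0,-0.008,0,0,0,-0.008,0,0,0,0,0,0,0,0,0]'

```text
time_s: 21.4
eef_pos: [0.4693, -0.2586, 0.3038]
ee_rot: [-180.0, 0.0, 57.0]
ft_force: [-0.6, 0.2, -0.5]
gripper_width: 0.544
finger_force: 61.4
```

Call:
apply_moves --commands '[0,0,-0.01,0,0,0,-0.02,0,0,0,-0.03,0,0,0,-0.03,0,0,0,-0.03,0,0,0,-0.02,0,0,0,-0.005,0,0,0,0,0,0,0,0,0,0,0,0,0]'

```text
time_s: 22.65
eef_pos: [0.4694, -0.2586, 0.3615]
ee_rot: [-180.0, -0.0, 57.0]
ft_force: [0.2, -0.5, -0.6]
gripper_width: 0.542
finger_force: 61.4
```

```bash
python3 - <<'E'
from h import *
o=monitor.get_obs();print({k:np.round(o[k],4).tolist() for k in('eef_pos','ee_rot','ft_force','finger_force')})
f=grab('wrist'); C=cloud(f)
m=(C[...,2]>.1)&(C[...,2]<.118)&(np.hypot(C[...,0]-.4695,C[...,1]+.2585)<.045); Q=C[m]
print('shoulder',len(Q),Q[:,2].mean(),cv2.minAreaRect((Q[:,:2]*1000).astype(np.float32)))
v=[f['frame'],grab('scene')['frame'][230:380,280:460]]
v[1]=cv2.resize(v[1],(400,333)); im=np.zeros((480,800,3),np.uint8); im[:300,:400]=cv2.resize(v[0],(400,300)); im[:333,400:]=v[1]; show('w6.png',im)
E
```

```text
{'eef_pos': [0.4694, -0.2586, 0.3615], 'ee_rot': [-179.9601, -0.0009, 57.0445], 'ft_force': [0.1949, -0.4717, -0.6151], 'finger_force': 61.4164}
shoulder 3279 0.10913973113251867 ((468.8583679199219, -258.05352783203125), (51.35298156738281, 52.147605895996094), 83.04054260253906)
```

View pics/w6.png

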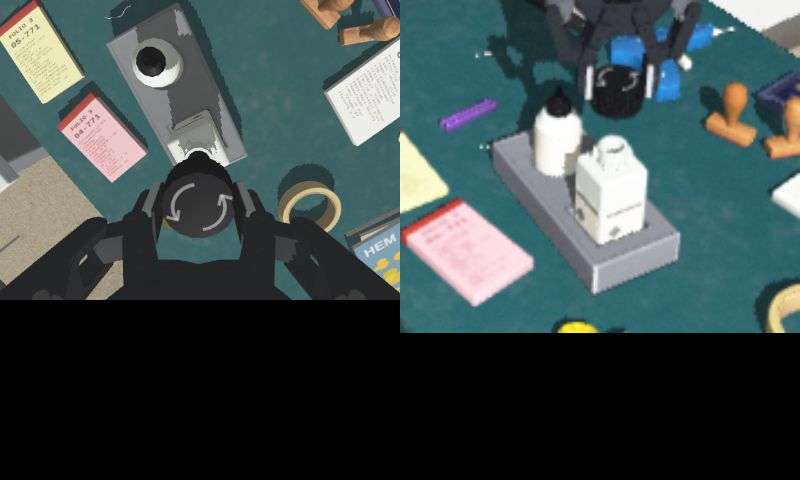

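The right panel shows the bottle standing in its well with an open neck at (612,150), and the cap held level above it. The shoulder is still at home height.

```bash
python3 -c "
from h import *
print(env.finish_job())"
```

```text
the job is handed in; nothing more can be done
None
```

The job is handed in at about 23 s (result not reported back). The bottle is home in the square well, and its cap was pressed, turned about 64° anticlockwise and lifted off. The gripper holds the cap level over the open neck, about 5 cm clear.

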